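# Put the mixed-up shoe lasts back with their insoles

### The arm

A 7-joint arm with a two-finger parallel gripper is mounted at the origin on the work surface. World frame = base frame: x ahead of the robot, y to its left, z up, the work surface at z = 0. Lengths are in m, angles in rad, forces in N, time in s.
With the tool pointing down it reaches from about 0.4 to 0.875 m from the base axis. Payload 4.4 kg.
Tool frame: the origin (TCP) lies at the very end of the fingers, on their centre line; the grasp point (between the pads) lies r.hold_point_z behind it (r.hold_point_z is the distance from the TCP to the grasp point, in m); z points along the fingers, y is the line along which they close (so a half turn about z gives the same grasp; the last joint's range is limited). The gripper opens to 85 mm and grips with 20 to 120 N. Pads are 22 mm wide; open, the fingers measure 114 mm over their backs; the gripper's body (76 mm by 85 mm) begins 54 mm behind the grasp point. The pads swing forward as they close: fully open they stand 13 mm farther back than shut.
Start: joints at [1.178, 0.628, 0.038, 1.517, -0.027, 0.996, -0.02], TCP at [0.209, -0.616, 0.231] pointing down, gripper open.
Joint ranges: [-3.06, 3.06], [-0.37, 2.12], [-1.25, 1.32], [0.18, 2.47], [-1.1, 4.24], [0.23, 1.98], [-2.94, 2.94]. Speed limits (rad/s): [2.57, 2.57, 3.14, 3.14, 3.14, 3.14, 3.14].

### API

Orientations are given as a 3x3 rotation matrix whose columns are the frame's x, y, z axes.
In Python, from workcell import monitor, imaging, order, r gives the robot as it stands.
- The arm moves only by the tool send_rows, never from a script. Its argument "targets" is a list of rows, each an object of numbers: "jaw": the finger opening in cm, from 0 to 8.54; "tx", "ty", "tz": the shift along the tool's x, y, z in cm; "rx", "ry", "rz": the turn, a rotation vector about the tool's x, y, z in rad. A call has 1 to 8 rows; each row is the pose to reach, as a shift and turn from the pose commanded when the call began, along the tool's axes at that moment; what a row does not reach only later rows make up. A row lasts 1/12 s, in which the tool goes at most 41.7 mm and 7.16 degrees, less where a joint would pass 70% of its speed; a pose out of reach is approached as far as the arm can. A call with a gripper value outside its range is refused whole. The fingers move at their own pace and stop on an object; the grip force is fixed at half the most. Time passes only in rows, so rows that repeat a pose let the fingers close. It gives the time, the measured TCP pose, the force, the opening and the grip force at its end, in the units of the state.
- monitor.sense(): the state, without advancing time (a new reading comes with each control period).
- imaging.get_image(name): name is "scene" or "top" or "wrist"; returns the picture (400x640x3 uint8, blue, green, red); there is no depth.
- imaging.get_calibration(name): a dict with "vertical_fov" (degrees; the focal length in pixels is half the picture's height over the tangent of half this angle, whatever the lens; pixels are square), "cx", "cy" (the principal point, pixels), "R" (3x3) and "t" (3): a world point X has camera coordinates R X + t; the wrist camera has in their place "mount" (4x4, takes a point from camera to tool coordinates, whose origin is the TCP and whose axes are the flange's). Camera axes: x right, y down, z forward; pixel columns grow to the right and rows downward; lengths in m; the calibration is good to about 2 mm. The wrist camera is an equidistant fisheye: a pixel r from the principal point sees the ray r / f radians off the axis. A picture is of the moment at which its call begins: read the wrist's pose just before it. get_calibration takes no time and is no camera call.
- order.hand_in(): hands the job in; it is judged then, once.
The state is a dict: "time_s": time; "joint_pos": joint angles; "joint_velocities": joint speeds; "joint_efforts": joint torques, N m; "tool_pos": TCP position; "tcp_rot": TCP orientation; "contact_force": force on the tool from outside, world axes, zero at the start; "torque": the same for the moment, N m; "finger_gap": opening from 0.0 (shut) to 1.0 (fully open); "grasp_force": force on a finger pad.
Only numpy, scipy, OpenCV 4.12 (cv2) and the standard library are available. Lean on these libraries where they do the work, as an engineer would, in place of code of your own. Each camera call takes 0.05 s, during which the arm holds its last target. There are 200 camera calls.

### The job

The three green shoe lasts have been put back into the wrong trays. Swap them round so that each last stands on its sole in the tray that holds the white insole of its own size, in the middle of the other bay, beside that insole; the bare rubber mat is free for parking one meanwhile. Set the lasts down without dropping or tipping them, and leave the hammer, the tack tin and the awl where they lie.

Things in the scene. Friction and masses are not known exactly. Their poses are not given: they have to be found in the camera images.
- last_small: Smallest of three loose green plastic shoe lasts (right-foot forms): 125 mm long, 52 wide, 58 high, about 170 g, standing on its flat sole. Origin: sole plane, mid-length, mid-width; x to the toe, z up. Grip the flat-topped cone over the rear half: its upper half has parallel sides 28 mm apart (across y), x = -54 to -2 mm; best at x = -15, near the centre of mass.
- last_medium: Middle of three loose green plastic shoe lasts (right-foot forms): 150 mm long, 59 wide, 66 high, about 260 g, standing on its flat sole. Origin: sole plane, mid-length, mid-width; x to the toe, z up. Grip the flat-topped cone over the rear half: its upper half has parallel sides 31 mm apart (across y), x = -64 to -3 mm; best at x = -18, near the centre of mass.
- last_large: Largest of three loose green plastic shoe lasts (right-foot forms): 175 mm long, 66 wide, 74 high, about 380 g, standing on its flat sole. Origin: sole plane, mid-length, mid-width; x to the toe, z up. Grip the flat-topped cone over the rear half: its upper half has parallel sides 34 mm apart (across y), x = -75 to -4 mm; best at x = -21, near the centre of mass.
- tray_small: Fixed dark grey tray with the smallest of three white insoles (125 x 52 mm). Two bays 195 mm long (x): last's bay, 84 mm wide, centred on the origin; insole's bay (76 wide) centred at y = +84. Rims and divider 4 mm thick, tops at z = 14; floor z = 4. Outside 203 x 172. Origin at bench level; x the way the insole's toe points. Any last fits lengthwise; one of another size is in it at the start.
- tray_medium: Fixed dark grey tray with the middle of three white insoles (150 x 59 mm). Two bays 195 mm long (x): last's bay, 84 mm wide, centred on the origin; insole's bay (76 wide) centred at y = +84. Rims and divider 4 mm thick, tops at z = 14; floor z = 4. Outside 203 x 172. Origin at bench level; x the way the insole's toe points. Any last fits lengthwise; one of another size is in it at the start.
- tray_large: Fixed dark grey tray with the largest of three white insoles (175 x 66 mm). Two bays 195 mm long (x): last's bay, 84 mm wide, centred on the origin; insole's bay (76 wide) centred at y = +84. Rims and divider 4 mm thick, tops at z = 14; floor z = 4. Outside 203 x 172. Origin at bench level; x the way the insole's toe points. Any last fits lengthwise; one of another size is in it at the start.
- mat: Bare black rubber bench mat, 210 x 100 x 4 mm, fixed, empty at the start: a free spot on which to park a last meanwhile. Origin: bench level, under its centre; x along its 210 mm length; top at z = 4 mm.
- hammer: Shoemaker's hammer, loose, lying on its side: wooden handle and dark iron head, 235 mm long, 22 mm high. Bystander. Origin: bench level, near mid-length; x points to the head, at x = 85 mm, which reaches from y = -54 to +41 mm.
- tack_tin: Round closed aluminium tack tin, loose, 69 mm across, 40 mm high. Bystander. Origin: centre of its underside.
- awl: Awl with a wooden handle, loose, 129 mm long, 25 mm high, lying to the right of the trays. Bystander. Origin: bench level, under the butt of the handle; x points to the steel tip.
Things that resemble listed ones, but are neither listed nor needed, are in the scene too. Leave any yellow look-alike of the last_large alone. What is shaped like the last_small but pink is not meant.

How it is judged:
At the end, for the whole second after the job is handed in: Each last stands flat on its sole (upright within 0.08 rad, on the tray's floor within 4 mm) inside the bay for a last of the tray with the insole of its own size (origin within 20 mm along and 15 mm across the bay's centre, either way round), released and at rest (x of last_small in the frame of tray_small between -0.02 and 0.02 m and y of last_small in the frame of tray_small between -0.015 and 0.015 m and z of last_small in the frame of tray_small between 0 and 0.008 m and angle between each of last_small, last_medium, last_large's own z axis and vertical below 0.08 rad and linear speed of each of last_small, last_medium, last_large below 0.02 m/s and angular speed of each of last_small, last_medium, last_large below 0.15 rad/s and x of last_medium in the frame of tray_medium between -0.02 and 0.02 m and y of last_medium in the frame of tray_medium between -0.015 and 0.015 m and z of last_medium in the frame of tray_medium between 0 and 0.008 m and x of last_large in the frame of tray_large between -0.02 and 0.02 m and y of last_large in the frame of tray_large between -0.015 and 0.015 m and z of last_large in the frame of tray_large between 0 and 0.008 m); the robot touches nothing.
It fails at once if a last is dropped (falls free of the fingers faster than 0.7 m/s, a drop of about 25 mm) ((contact force between the fingers and last_small below 0.05 N and linear speed of last_small above 0.7 m/s) or (contact force between the fingers and last_medium below 0.05 N and linear speed of last_medium above 0.7 m/s) or (contact force between the fingers and last_large below 0.05 N and linear speed of last_large above 0.7 m/s)).
It fails at once if a last is tipped over (more than 0.7 rad) (angle between any of last_small, last_medium, last_large's own z axis and vertical above 0.7 rad).
It fails at once if the hammer is pushed away (more than 30 mm) (distance of hammer from where it was at the start of the episode above 0.03 m).
It fails at once if the tack tin is pushed away (more than 30 mm) (distance of tack_tin from where it was at the start of the episode above 0.03 m).
It fails at once if the awl is pushed away (more than 30 mm) (distance of awl from where it was at the start of the episode above 0.03 m).
It also fails if it takes over 93 s, if anything falls off the work surface, if the arm or the gripper's body presses on something with over 40 N, if the wrist force passes 120 N, or if a joint passes its speed limit or range.

## Working session

There is one attempt and no reset: what is moved stays moved. The work goes in short steps, Python scripts to look and compute and a tool call to move; the robot and the scene stay as the last step left them, time stands still between calls to the robot, and variables do not carry over. Pictures are saved under pics/ and viewed, at most 14 in all, crops included, and the job is handed in when it is done.

Besides the shell and the picture viewer there is one more tool, called as name([rows], argument=value, ...), one row to a line, values as JSON. send_rows: Moves the arm, as the interface text tells. Its arguments: {"type":"object","properties":{"targets":{"type":"array"}},"required":["targets"]}

```bash
mkdir -p pics; python3 - <<'E'
from workcell import monitor, imaging, order, r
import cv2, numpy as np
np.set_printoptions(precision=4,suppress=True)
for n in ["scene","top"]:
    im=imaging.get_image(n); cv2.imwrite(f"pics/{n}0.png",im)
    print(n,imaging.get_calibration(n))
print(imaging.get_calibration("wrist")); print(monitor.sense()); print(r.hold_point_z)
E
```

```text
scene {'vertical_fov': 55.64948251692867, 'cx': 326.8979892678869, 'cy': 199.0761996690495, 'R': array([[ 0.8033,  0.5955,  0.0009],
       [ 0.5031, -0.6778, -0.5362],
       [-0.3187,  0.4312, -0.8441]]), 't': array([-0.381 , -0.2589,  1.2973])}
top {'vertical_fov': 47.844922416845165, 'cx': 327.7045501463967, 'cy': 198.866761974501, 'R': array([[ 0.0147, -0.9997, -0.0186],
       [-0.9949, -0.0128, -0.0996],
       [ 0.0994,  0.02  , -0.9949]]), 't': array([-0.0591,  0.5218,  1.2659])}
{'vertical_fov': 65.70646984690485, 'cx': 321.98691603050804, 'cy': 197.56188613532396, 'mount': array([[ 0.0013, -0.9626, -0.2709,  0.0684],
       [ 1.    ,  0.0011,  0.001 ,  0.0008],
       [-0.0006, -0.2709,  0.9626, -0.1425],
       [ 0.    ,  0.    ,  0.    ,  1.    ]])}
{'time_s': 0.1, 'joint_pos': array([ 1.1782,  0.6292,  0.0384,  1.5183, -0.027 ,  0.9963, -0.02  ]), 'joint_velocities': array([ 0.001 , -0.0024,  0.0012, -0.0039,  0.0008, -0.0022, -0.0015]), 'joint_efforts': array([  0.0031, -56.453 ,   1.2301, -19.3973,   0.0111,   0.0054,
        -0.    ]), 'tool_pos': array([ 0.2085, -0.615 ,  0.2305]), 'tcp_rot': array([[ 0.9471,  0.321 , -0.0006],
       [ 0.321 , -0.9471,  0.0016],
       [-0.    , -0.0017, -1.    ]]), 'contact_force': array([-0.4832,  0.0959,  0.001 ]), 'torque': array([-0.0201, -0.0133,  0.0351]), 'grasp_force': 0.0, 'finger_gap': 0.9996247516030368}
0.0187
```

View pics/scene0.png

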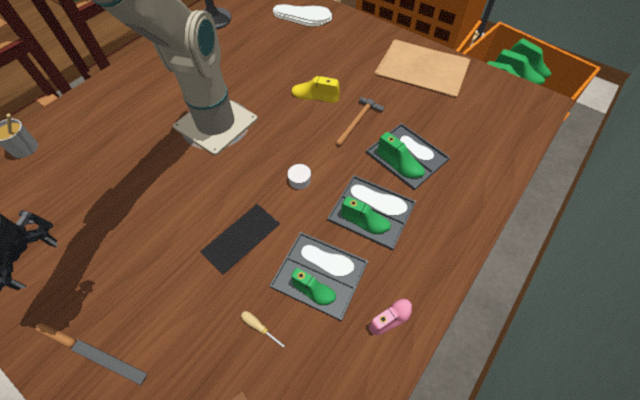

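View pics/top0.png

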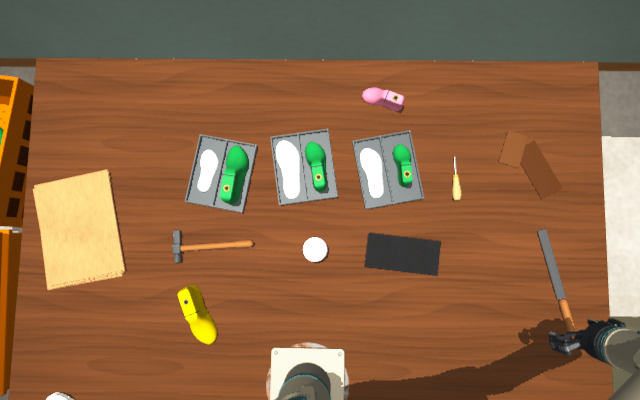

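The scene shows:

- **Green lasts:** (235,175), (316,165) and (403,165) in the top view. More green ones sit in the orange crate, and those aren't meant.
- **Look-alikes:** yellow at (197,315) and pink at (383,98), both to be left alone.
- **Trays, left to right:** the white insoles look small (207,170), large (287,170) and medium (372,175).
- **Mat:** (403,254).

Next I'll measure these.

```bash
cat > h.py <<'E'
import cv2, numpy as np
from workcell import monitor, imaging, order, r
np.set_printoptions(precision=4,suppress=True)
def ray(n,px,s=None):
    c=imaging.get_calibration(n); f=200/np.tan(np.radians(c["vertical_fov"])/2)
    d=np.array([(px[0]-c["cx"])/f,(px[1]-c["cy"])/f,1.])
    if n=="wrist":
        th=np.hypot(d[0],d[1]); k=np.sin(th)/max(th,1e-9)
        d=np.array([d[0]*k,d[1]*k,np.cos(th)]); m=c["mount"]; R=s["tcp_rot"]
        return R@m[:3,3]+s["tool_pos"], R@m[:3,:3]@d
    return -c["R"].T@c["t"], c["R"].T@d
def plane(n,px,z,s=None):
    o,d=ray(n,px,s); return o+d*(z-o[2])/d[2]
def cont(mask,amin):
    cs,_=cv2.findContours(mask.astype(np.uint8),cv2.RETR_EXTERNAL,cv2.CHAIN_APPROX_NONE)
    return [c for c in cs if cv2.contourArea(c)>amin]
def rect(n,c,z,s=None):
    """min-area rectangle of a contour cast to plane z: centre, long, short (mm), long-axis angle (deg)"""
    P=np.array([plane(n,p,z,s)[:2] for p in c.reshape(-1,2)],np.float32)*1000
    (cx,cy),(w,h),a=cv2.minAreaRect(P)
    if w<h: w,h,a=h,w,a+90
    return cx,cy,w,h,(a+90)%180-90
E
python3 - <<'E'
from h import *
im=cv2.imread("pics/top0.png"); hsv=cv2.cvtColor(im,cv2.COLOR_BGR2HSV); H,S,V=cv2.split(hsv)
print("cam",ray("top",(0,0))[0])
roi=np.zeros(H.shape,bool); roi[120:225,175:440]=1
k=np.ones((5,5),np.uint8)
g=(S<70)&(V<140)&roi; w=(S<50)&(V>170)&roi; gr=(H>45)&(H<80)&(S>120)&roi
t=cv2.morphologyEx((g|w|gr).astype(np.uint8),cv2.MORPH_CLOSE,k)
for nm,m,z,a in [("tray",t,.014,1500),("white",w,.006,200),("green@0",gr,.004,200)]:
    for c in cont(m,a):print(nm,c.reshape(-1,2).mean(0),np.array(rect("top",c,z)).round(1))
m=((V<60)); m[:225]=0;m[290:]=0;m[:,:350]=0;m[:,460:]=0
for c in cont(m,1000):print("mat",np.array(rect("top",c,.004)).round(1))
for n,a in (("top",(120,225,180,430)),("scene",(115,325,260,460))):
    q=cv2.imread(f"pics/{n}0.png")[a[0]:a[1],a[2]:a[3]]; s=3 if n=="top" else 2.8
    cv2.imwrite(f"pics/{n}0c.png",cv2.resize(q,None,fx=s,fy=s,interpolation=cv2.INTER_CUBIC))
E
```

```text
cam [ 0.3942 -0.0777  1.3102]
tray [214.8641 177.7962] [595.2 260.3 203.6 172.  -10.2]
tray [383.008 177.361] [ 612.3 -223.7  204.8  172.3   11.2]
tray [305.25   162.2816] [616.9  18.9 203.5 170.6   8.6]
white [206.6186 170.2268] [604.9 302.4 127.1  54.9  -4.6]
white [372.7328 172.1379] [ 606.4 -185.8  151.2   63.1   18. ]
white [305.1577 178.9464] [613.7  17.7 186.5 162.2   8.5]
green@0 [233.5547 174.9219] [592.9 225.  172.4  67.1 -11.9]
green@0 [402.837  165.0326] [ 628.1 -272.4  124.5   49.3   12.1]
green@0 [316.844  165.8716] [621.2 -19.2 149.3  55.4  12. ]
mat [ 369.  -268.7  207.    96.3   84.2]
```

View pics/top0c.png

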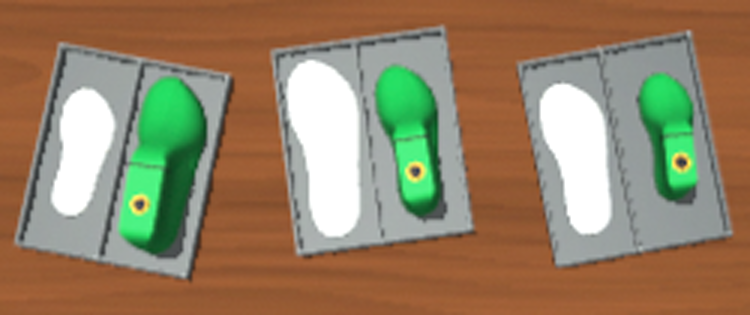

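The crop shows three trays whose outlines measure 203 x 172 mm, as they should.

- **Insoles:** 127 mm on the left (small), 151 mm on the right (medium), and the largest in the middle.
- **Lasts:** large on the left, medium in the middle, small on the right. The gold rings on the cone tops are near crop pixels (139,204), (415,171) and (681,162).

I'll triangulate the cone tops from the rings next.

```bash
cat >> h.py <<'E'
def tri(p,q):
    (o1,d1),(o2,d2)=ray("top",p),ray("scene",q)
    A=np.c_[d1,-d2]; k=np.linalg.lstsq(A,o2-o1,rcond=None)[0]
    a,b=o1+k[0]*d1,o2+k[1]*d2; return (a+b)/2,np.linalg.norm(a-b)
def to(x,y,z,yaw):
    """rows' numbers to bring TCP to x,y,z (mm), tool x at yaw (deg), pointing down"""
    from scipy.spatial.transform import Rotation as Q
    s=monitor.sense(); R=s["tcp_rot"]; c,d=np.cos(np.radians(yaw)),np.sin(np.radians(yaw))
    T=np.array([[c,d,0],[d,-c,0],[0,0,-1]])
    t=R.T@(np.array([x,y,z])/1000-s["tool_pos"])*100
    print("to",(x,y,z,yaw),"t",t.round(2),"r",Q.from_matrix(R.T@T).as_rotvec().round(3))
E
python3 - <<'E'
from h import *
rings={}
for n,b in (("top",(120,225,175,440)),("scene",(115,325,260,460))):
    im=cv2.imread(f"pics/{n}0.png"); H,S,V=cv2.split(cv2.cvtColor(im,cv2.COLOR_BGR2HSV))
    roi=np.zeros(H.shape,bool); roi[b[0]:b[1],b[2]:b[3]]=1
    g=cv2.morphologyEx(((H>45)&(H<80)&(S>120)&roi).astype(np.uint8),cv2.MORPH_ERODE,np.ones((1,1)))
    out=[]
    for c in cont(g,200):
        f=np.zeros_like(H); cv2.drawContours(f,[c],-1,1,-1)
        ys,xs=np.nonzero((f>0)&~((H>45)&(H<80)&(S>120))); out.append((xs.mean(),ys.mean(),len(xs)))
        if n=="top":
            v=V[(f>0)]; print("V pct",np.percentile(v,[10,30,50,70,90,97]))
            # bright flat top
            b2=((f>0)&(V>np.percentile(v,50))) 
    rings[n]=sorted(out) if n=="top" else sorted(out,key=lambda q:q[1]); print(n,np.array(rings[n]).round(1))
for (p,q,h,nm) in zip(rings["top"],rings["scene"],(74,66,58),"LMS"):
    P,e=tri(p[:2],q[:2]); print(nm,"tri",P*1000,"gap mm",e*1000,"plane",plane("top",p[:2],(h+4)/1000)*1000)
to(625,-270,200,12)
E
```

```text
V pct [ 80.  103.9 185.  216.  242.  243. ]
V pct [ 98. 157. 192. 217. 237. 238.]
V pct [ 92.9 168.  199.  221.  243.  243. ]
top [[226.1 187.6  35. ]
 [318.1 176.7  34. ]
 [406.6 173.5  33. ]]
scene [[390.6 138.7  33. ]
 [353.1 202.8  42. ]
 [306.  286.    1. ]]
L tri [545.1727 227.9068  82.7282] gap mm 2.1096423514948124 plane [544.9169 228.3832  78.    ]
M tri [580.2382 -24.4055  72.9578] gap mm 2.5133778184773545 plane [579.728  -25.1183  70.    ]
S tri [ 604.4331 -275.2084   13.6914] gap mm 11.374761610685436 plane [ 592.7686 -271.762    62.    ]
to (625, -270, 200, 12) t [ 50.52 -19.3    3.08] r [-0.002  0.     0.117]
```

send_rows([
  {"tx":50.5,"ty":-19.3,"tz":3,"rz":0.117},
  {"tx":50.5,"ty":-19.3,"tz":3,"rz":0.117},
  {"tx":50.5,"ty":-19.3,"tz":3,"rz":0.117},
  {"tx":50.5,"ty":-19.3,"tz":3,"rz":0.117},
  {"tx":50.5,"ty":-19.3,"tz":3,"rz":0.117},
  {"tx":50.5,"ty":-19.3,"tz":3,"rz":0.117},
  {"tx":50.5,"ty":-19.3,"tz":3,"rz":0.117},
  {"tx":50.5,"ty":-19.3,"tz":3,"rz":0.117},
])

```text
invalid input at $.targets[0]: expected keys jaw, tx, ty, tz, rx, ry, rz
```

send_rows([
  {"jaw":8.5,"tx":50.5,"ty":-19.3,"tz":3,"rx":0,"ry":0,"rz":0.117},
  {"jaw":8.5,"tx":50.5,"ty":-19.3,"tz":3,"rx":0,"ry":0,"rz":0.117},
  {"jaw":8.5,"tx":50.5,"ty":-19.3,"tz":3,"rx":0,"ry":0,"rz":0.117},
  {"jaw":8.5,"tx":50.5,"ty":-19.3,"tz":3,"rx":0,"ry":0,"rz":0.117},
  {"jaw":8.5,"tx":50.5,"ty":-19.3,"tz":3,"rx":0,"ry":0,"rz":0.117},
  {"jaw":8.5,"tx":50.5,"ty":-19.3,"tz":3,"rx":0,"ry":0,"rz":0.117},
  {"jaw":8.5,"tx":50.5,"ty":-19.3,"tz":3,"rx":0,"ry":0,"rz":0.117},
  {"jaw":8.5,"tx":50.5,"ty":-19.3,"tz":3,"rx":0,"ry":0,"rz":0.117},
])

```text
time_s: 0.77
tool_pos: [0.4661, -0.4016, 0.2125]
tcp_rot: [[0.978, 0.208, -0.001], [0.208, -0.978, 0.0], [-0.0, -0.001, -1.0]]
contact_force: [-0.4, -0.9, 0.8]
finger_gap: 0.994
grasp_force: 0.0
```

send_rows([
  {"jaw":8.5,"tx":18.3,"ty":-9.6,"tz":1.2,"rx":0,"ry":0,"rz":0},
  {"jaw":8.5,"tx":18.3,"ty":-9.6,"tz":1.2,"rx":0,"ry":0,"rz":0},
  {"jaw":8.5,"tx":18.3,"ty":-9.6,"tz":1.2,"rx":0,"ry":0,"rz":0},
  {"jaw":8.5,"tx":18.3,"ty":-9.6,"tz":1.2,"rx":0,"ry":0,"rz":0},
  {"jaw":8.5,"tx":18.3,"ty":-9.6,"tz":1.2,"rx":0,"ry":0,"rz":0},
  {"jaw":8.5,"tx":18.3,"ty":-9.6,"tz":1.2,"rx":0,"ry":0,"rz":0},
  {"jaw":8.5,"tx":18.3,"ty":-9.6,"tz":1.2,"rx":0,"ry":0,"rz":0},
  {"jaw":8.5,"tx":18.3,"ty":-9.6,"tz":1.2,"rx":0,"ry":0,"rz":0},
])

```text
time_s: 1.43
tool_pos: [0.6233, -0.2715, 0.2002]
tcp_rot: [[0.978, 0.209, -0.002], [0.209, -0.978, -0.0], [-0.002, 0.0, -1.0]]
contact_force: [-1.3, -0.2, -0.4]
finger_gap: 0.995
grasp_force: 0.0
```

```bash
cat >> h.py <<'E'
def flat_top(n,im,z,s=None):
    """brightest large green patch = cone's flat top: pixels and rectangle at z"""
    H,S,V=cv2.split(cv2.cvtColor(im,cv2.COLOR_BGR2HSV)); g=(H>45)&(H<80)&(S>120)
    m=cv2.morphologyEx((g&(V>=232)).astype(np.uint8),cv2.MORPH_CLOSE,np.ones((3,3),np.uint8))
    for c in cont(m,40):
        print(n,c.reshape(-1,2).mean(0).round(1),cv2.contourArea(c),np.array(rect(n,c,z,s)).round(1))
E
python3 - <<'E'
from h import *
im=cv2.imread("pics/top0.png"); 
for z in(.062,.070,.078): print(z); flat_top("top",im,z)
s=monitor.sense(); w=imaging.get_image("wrist"); cv2.imwrite("pics/w1.png",w); print(s["tool_pos"]); flat_top("wrist",w,.062,s)
E
```

```text
0.062
top [226.7 184.8] 219.5 [555.  231.3  68.5  29.6  -8.1]
top [406.6 173. ] 94.0 [ 594.3 -271.9   39.5   22.4    5.5]
top [317.6 174.3] 168.5 [587.4 -23.3  58.6  26.7  10.4]
0.07
top [226.7 184.8] 219.5 [554.  229.3  68.1  29.4  -8.1]
top [406.6 173. ] 94.0 [ 593.  -270.6   39.3   22.3    5.5]
top [317.6 174.3] 168.5 [586.2 -23.6  58.2  26.5  10.4]
0.078
top [226.7 184.8] 219.5 [552.9 227.3  67.6  29.2  -8.1]
top [406.6 173. ] 94.0 [ 591.7 -269.4   39.    22.1    5.5]
top [317.6 174.3] 168.5 [584.9 -24.   57.9  26.4  10.4]
[ 0.6233 -0.2715  0.2002]
```

View pics/w1.png

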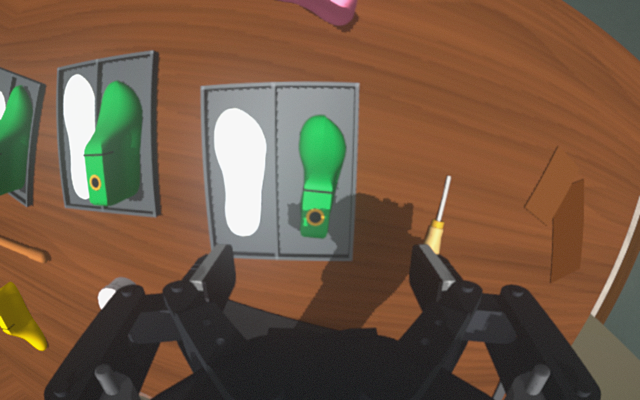

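The wrist view shows the small last at (320,175). Its fold line is at (319,190), its ring at (316,217) and the rear of its top at about (315,237). It sits to the right of the medium insole, with the awl to its right.

```bash
python3 - <<'E'
from h import *
s=monitor.sense(); 
for p in((319,190),(316,217),(315,237),(303,190),(335,190),(320,115)): print(p,plane("wrist",p,.062 if p[1]>120 else .014,s)*1000)
# medium/large from top: fold line midpoints + rings
for p,z in(((228.5,174.3),.078),((316,165.5),.07),((405.3,165),.062)): print(plane("top",p,z)*1000)
E
```

```text
(319, 190) [ 618.8741 -271.8742   62.    ]
(316, 217) [ 592.0695 -274.547    62.    ]
(315, 237) [ 571.3938 -277.7973   62.    ]
(303, 190) [ 615.7696 -257.1972   62.    ]
(335, 190) [ 621.9887 -286.5361   62.    ]
(320, 115) [ 686.6186 -258.2708   14.    ]
[582.2329 223.2031  78.    ]
[611.1169 -18.8481  70.    ]
[ 616.7825 -268.1882   62.    ]
```

```bash
python3 - <<'E'
from h import *
to(605,-271,28,10)
E
```

```text
to (605, -271, 28, 10) t [-1.66 -0.55 17.25] r [0.001 0.002 0.034]
```

send_rows([
  {"jaw":7,"tx":-1.7,"ty":-0.5,"tz":3,"rx":0,"ry":0,"rz":0.034},
  {"jaw":7,"tx":-1.7,"ty":-0.5,"tz":7,"rx":0,"ry":0,"rz":0.034},
  {"jaw":7,"tx":-1.7,"ty":-0.5,"tz":11,"rx":0,"ry":0,"rz":0.034},
  {"jaw":7,"tx":-1.7,"ty":-0.5,"tz":14,"rx":0,"ry":0,"rz":0.034},
  {"jaw":7,"tx":-1.7,"ty":-0.5,"tz":16,"rx":0,"ry":0,"rz":0.034},
  {"jaw":7,"tx":-1.7,"ty":-0.5,"tz":17.2,"rx":0,"ry":0,"rz":0.034},
  {"jaw":7,"tx":-1.7,"ty":-0.5,"tz":17.2,"rx":0,"ry":0,"rz":0.034},
  {"jaw":7,"tx":-1.7,"ty":-0.5,"tz":17.2,"rx":0,"ry":0,"rz":0.034},
])

```text
time_s: 2.15
tool_pos: [0.6059, -0.2713, 0.0293]
tcp_rot: [[0.985, 0.173, -0.0], [0.173, -0.985, -0.001], [-0.0, 0.001, -1.0]]
contact_force: [-0.4, 1.0, -0.2]
finger_gap: 0.822
grasp_force: 0.0
```

send_rows([
  {"jaw":1,"tx":0,"ty":0,"tz":0,"rx":0,"ry":0,"rz":0},
  {"jaw":1,"tx":0,"ty":0,"tz":0,"rx":0,"ry":0,"rz":0},
  {"jaw":1,"tx":0,"ty":0,"tz":0,"rx":0,"ry":0,"rz":0},
  {"jaw":1,"tx":0,"ty":0,"tz":0,"rx":0,"ry":0,"rz":0},
  {"jaw":1,"tx":0,"ty":0,"tz":0,"rx":0,"ry":0,"rz":0},
  {"jaw":1,"tx":0,"ty":0,"tz":0,"rx":0,"ry":0,"rz":0},
  {"jaw":1,"tx":0,"ty":0,"tz":0,"rx":0,"ry":0,"rz":0},
  {"jaw":1,"tx":0,"ty":0,"tz":0,"rx":0,"ry":0,"rz":0},
])

```text
time_s: 2.82
tool_pos: [0.6074, -0.2704, 0.0306]
tcp_rot: [[0.985, 0.175, 0.003], [0.175, -0.985, -0.001], [0.002, 0.002, -1.0]]
contact_force: [-1.0, 0.2, 7.2]
finger_gap: 0.322
grasp_force: 58.7
```

send_rows([
  {"jaw":1,"tx":0,"ty":0,"tz":-2,"rx":0,"ry":0,"rz":0},
  {"jaw":1,"tx":0,"ty":0,"tz":-5,"rx":0,"ry":0,"rz":0},
  {"jaw":1,"tx":-2,"ty":0,"tz":-7,"rx":0,"ry":0,"rz":-0.1},
  {"jaw":1,"tx":-5,"ty":-0.5,"tz":-8,"rx":0,"ry":0,"rz":-0.22},
  {"jaw":1,"tx":-9,"ty":-1,"tz":-8,"rx":0,"ry":0,"rz":-0.34},
  {"jaw":1,"tx":-13,"ty":-1.5,"tz":-8,"rx":0,"ry":0,"rz":-0.46},
  {"jaw":1,"tx":-16.5,"ty":-2,"tz":-8,"rx":0,"ry":0,"rz":-0.58},
  {"jaw":1,"tx":-19,"ty":-2.3,"tz":-8,"rx":0,"ry":0,"rz":-0.7},
])

```text
time_s: 3.48
tool_pos: [0.4107, -0.2802, 0.1091]
tcp_rot: [[0.637, 0.771, -0.003], [0.771, -0.637, 0.0], [-0.002, -0.003, -1.0]]
contact_force: [-0.3, -0.4, -1.7]
finger_gap: 0.321
grasp_force: 57.9
```

```bash
python3 - <<'E'
from h import *
to(367,-283.5,45,84)
E
```

```text
to (367, -283.5, 45, 84) t [-3.02 -3.14  6.42] r [-0.003  0.001 -0.586]
```

send_rows([
  {"jaw":1,"tx":-1.5,"ty":-1.5,"tz":1,"rx":0,"ry":0,"rz":-0.12},
  {"jaw":1,"tx":-3,"ty":-3.1,"tz":2,"rx":0,"ry":0,"rz":-0.24},
  {"jaw":1,"tx":-3,"ty":-3.1,"tz":3,"rx":0,"ry":0,"rz":-0.36},
  {"jaw":1,"tx":-3,"ty":-3.1,"tz":4,"rx":0,"ry":0,"rz":-0.48},
  {"jaw":1,"tx":-3,"ty":-3.1,"tz":5,"rx":0,"ry":0,"rz":-0.586},
  {"jaw":1,"tx":-3,"ty":-3.1,"tz":6,"rx":0,"ry":0,"rz":-0.586},
  {"jaw":1,"tx":-3,"ty":-3.1,"tz":6.4,"rx":0,"ry":0,"rz":-0.586},
  {"jaw":1,"tx":-3,"ty":-3.1,"tz":6.4,"rx":0,"ry":0,"rz":-0.586},
])

```text
time_s: 4.15
tool_pos: [0.3718, -0.2835, 0.0443]
tcp_rot: [[0.109, 0.994, -0.001], [0.994, -0.109, 0.001], [0.0, -0.001, -1.0]]
contact_force: [-0.4, 0.1, -2.5]
finger_gap: 0.322
grasp_force: 58.0
```

```bash
python3 - <<'E'
from h import *
imaging.get_image("top")
s=monitor.sense(); print(s["tool_pos"],s["tcp_rot"],s["contact_force"])
im=imaging.get_image("top")[190:320,300:500]; cv2.imwrite("pics/t2.png",cv2.resize(im,None,fx=3,fy=3))
to(367,-283.5,31,84)
E
```

```text
[ 0.3721 -0.2836  0.0448] [[ 0.1091  0.994  -0.0006]
 [ 0.994  -0.1091  0.0001]
 [-0.     -0.0006 -1.    ]] [ 0.0355  0.3449 -1.4636]
to (367, -283.5, 31, 84) t [-0.03 -0.53  1.41] r [ 0.     0.    -0.005]
```

View pics/t2.png

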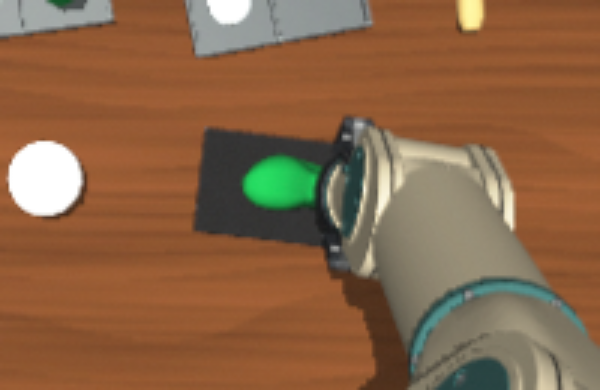

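The crop shows the small last held over the mat, with its toe at (270,182) inside the mat's outline. I'll lower it slowly until it touches.

send_rows([
  {"jaw":1,"tx":0,"ty":-0.4,"tz":0.6,"rx":0,"ry":0,"rz":0},
  {"jaw":1,"tx":0,"ty":-0.4,"tz":1.0,"rx":0,"ry":0,"rz":0},
  {"jaw":1,"tx":0,"ty":-0.4,"tz":1.2,"rx":0,"ry":0,"rz":0},
  {"jaw":1,"tx":0,"ty":-0.4,"tz":1.35,"rx":0,"ry":0,"rz":0},
  {"jaw":1,"tx":0,"ty":-0.4,"tz":1.45,"rx":0,"ry":0,"rz":0},
  {"jaw":1,"tx":0,"ty":-0.4,"tz":1.5,"rx":0,"ry":0,"rz":0},
  {"jaw":1,"tx":0,"ty":-0.4,"tz":1.5,"rx":0,"ry":0,"rz":0},
])

```text
time_s: 4.83
tool_pos: [0.3681, -0.2833, 0.0306]
tcp_rot: [[0.109, 0.994, 0.0], [0.994, -0.109, -0.001], [-0.001, 0.0, -1.0]]
contact_force: [-1.0, -0.1, 8.3]
finger_gap: 0.323
grasp_force: 59.0
```

send_rows([
  {"jaw":7,"tx":0,"ty":0,"tz":0,"rx":0,"ry":0,"rz":0},
  {"jaw":7,"tx":0,"ty":0,"tz":0,"rx":0,"ry":0,"rz":0},
  {"jaw":7,"tx":0,"ty":0,"tz":0,"rx":0,"ry":0,"rz":0},
  {"jaw":7,"tx":0,"ty":0,"tz":0,"rx":0,"ry":0,"rz":0},
  {"jaw":7,"tx":0,"ty":0,"tz":-3,"rx":0,"ry":0,"rz":0},
  {"jaw":7,"tx":0,"ty":0,"tz":-7,"rx":0,"ry":0,"rz":0},
  {"jaw":7,"tx":0,"ty":0,"tz":-11,"rx":0,"ry":0,"rz":0.1},
  {"jaw":7,"tx":0,"ty":0,"tz":-13,"rx":0,"ry":0,"rz":0.2},
])

```text
time_s: 5.5
tool_pos: [0.3697, -0.2838, 0.1633]
tcp_rot: [[0.308, 0.951, 0.004], [0.951, -0.308, -0.002], [-0.0, 0.005, -1.0]]
contact_force: [0.4, -0.8, 0.5]
finger_gap: 0.82
grasp_force: 0.0
```

```bash
python3 - <<'E'
from h import *
im=imaging.get_image("top")
to(595,-22,150,11)
E
```

```text
to (595, -22, 150, 11) t [31.98 13.02  1.58] r [ 0.009 -0.003  1.06 ]
```

send_rows([
  {"jaw":8,"tx":2.5,"ty":1,"tz":0,"rx":0,"ry":0,"rz":0.12},
  {"jaw":8,"tx":6,"ty":2.4,"tz":0,"rx":0,"ry":0,"rz":0.24},
  {"jaw":8,"tx":9.5,"ty":3.8,"tz":0,"rx":0,"ry":0,"rz":0.36},
  {"jaw":8,"tx":13,"ty":5.3,"tz":0,"rx":0,"ry":0,"rz":0.48},
  {"jaw":8,"tx":16.5,"ty":6.8,"tz":0,"rx":0,"ry":0,"rz":0.6},
  {"jaw":8,"tx":20,"ty":8.2,"tz":0,"rx":0,"ry":0,"rz":0.72},
  {"jaw":8,"tx":23.5,"ty":9.6,"tz":0,"rx":0,"ry":0,"rz":0.84},
  {"jaw":8,"tx":26.5,"ty":10.9,"tz":0,"rx":0,"ry":0,"rz":0.95},
])

```text
time_s: 6.22
tool_pos: [0.5538, -0.0611, 0.1594]
tcp_rot: [[0.953, 0.304, -0.0], [0.304, -0.953, 0.0], [0.0, -0.0, -1.0]]
contact_force: [-0.2, -1.3, -0.7]
finger_gap: 0.936
grasp_force: 0.0
```

```bash
python3 - <<'E'
from h import *
to(595,-22,130,11)
E
```

```text
to (595, -22, 130, 11) t [ 5.11 -2.48  2.94] r [-0.    -0.     0.116]
```

send_rows([
  {"jaw":7,"tx":2.5,"ty":-1.2,"tz":1,"rx":0,"ry":0,"rz":0.06},
  {"jaw":7,"tx":5,"ty":-2.4,"tz":2,"rx":0,"ry":0,"rz":0.116},
  {"jaw":7,"tx":5,"ty":-2.4,"tz":2.9,"rx":0,"ry":0,"rz":0.116},
  {"jaw":7,"tx":5,"ty":-2.4,"tz":2.9,"rx":0,"ry":0,"rz":0.116},
])

```text
time_s: 6.55
tool_pos: [0.592, -0.0238, 0.1283]
tcp_rot: [[0.98, 0.199, -0.004], [0.199, -0.98, 0.0], [-0.004, -0.001, -1.0]]
contact_force: [-1.4, -1.6, -0.7]
finger_gap: 0.817
grasp_force: 0.0
```

```bash
python3 - <<'E'
from h import *
s=monitor.sense(); w=imaging.get_image("wrist"); cv2.imwrite("pics/w2.png",w); print(s["tool_pos"])
H,S,V=cv2.split(cv2.cvtColor(w,cv2.COLOR_BGR2HSV))
to(595,-22,36,11)
E
```

```text
[ 0.592  -0.0238  0.1283]
to (595, -22, 36, 11) t [ 0.46 -0.28  9.32] r [-0.     0.004  0.006]
```

View pics/w2.png

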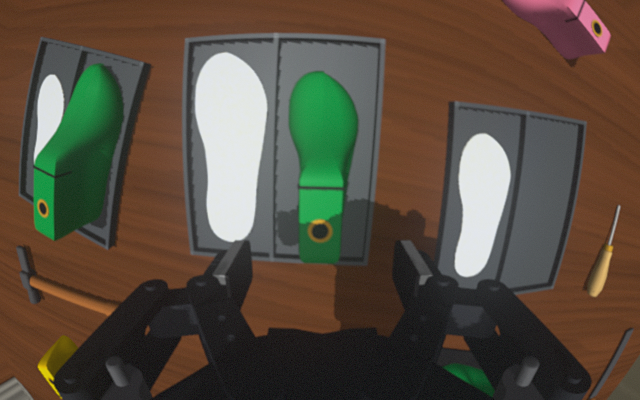

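The gripper is centred on the medium last, with its fold line at (321,187) and ring at (319,232). The right tray is now empty, and the small last stands on the mat at (465,378).

send_rows([
  {"jaw":7,"tx":0.4,"ty":-0.2,"tz":3,"rx":0,"ry":0,"rz":0},
  {"jaw":7,"tx":0.4,"ty":-0.2,"tz":6,"rx":0,"ry":0,"rz":0},
  {"jaw":7,"tx":0.4,"ty":-0.2,"tz":8.5,"rx":0,"ry":0,"rz":0},
  {"jaw":7,"tx":0.4,"ty":-0.2,"tz":9.3,"rx":0,"ry":0,"rz":0},
  {"jaw":7,"tx":0.4,"ty":-0.2,"tz":9.3,"rx":0,"ry":0,"rz":0},
  {"jaw":7,"tx":0.4,"ty":-0.2,"tz":9.3,"rx":0,"ry":0,"rz":0},
  {"jaw":4,"tx":0.4,"ty":-0.2,"tz":9.3,"rx":0,"ry":0,"rz":0},
  {"jaw":1,"tx":0.4,"ty":-0.2,"tz":9.3,"rx":0,"ry":0,"rz":0},
])

```text
time_s: 7.27
tool_pos: [0.5977, -0.0234, 0.0397]
tcp_rot: [[0.981, 0.194, 0.003], [0.194, -0.981, -0.0], [0.003, 0.001, -1.0]]
contact_force: [1.4, 0.2, -0.5]
finger_gap: 0.548
grasp_force: 0.0
```

send_rows([
  {"jaw":1,"tx":0,"ty":0,"tz":0,"rx":0,"ry":0,"rz":0},
  {"jaw":1,"tx":0,"ty":0,"tz":0,"rx":0,"ry":0,"rz":0},
  {"jaw":1,"tx":0,"ty":0,"tz":0,"rx":0,"ry":0,"rz":0},
  {"jaw":1,"tx":0,"ty":0,"tz":0,"rx":0,"ry":0,"rz":0},
  {"jaw":1,"tx":0,"ty":0,"tz":0,"rx":0,"ry":0,"rz":0},
  {"jaw":1,"tx":0,"ty":0,"tz":0,"rx":0,"ry":0,"rz":0},
  {"jaw":1,"tx":0,"ty":0,"tz":0,"rx":0,"ry":0,"rz":0},
])

```text
time_s: 7.85
tool_pos: [0.5975, -0.023, 0.0395]
tcp_rot: [[0.981, 0.195, 0.002], [0.195, -0.981, 0.0], [0.002, 0.0, -1.0]]
contact_force: [-1.6, -0.6, 6.7]
finger_gap: 0.354
grasp_force: 61.1
```

send_rows([
  {"jaw":1,"tx":0,"ty":0,"tz":-2,"rx":0,"ry":0,"rz":0},
  {"jaw":1,"tx":0,"ty":0.3,"tz":-4.5,"rx":0,"ry":0,"rz":0},
  {"jaw":1,"tx":-0.3,"ty":2,"tz":-6,"rx":0,"ry":0,"rz":0},
  {"jaw":1,"tx":-0.9,"ty":5,"tz":-6,"rx":0,"ry":0,"rz":0},
  {"jaw":1,"tx":-1.5,"ty":9,"tz":-6,"rx":0,"ry":0,"rz":0},
  {"jaw":1,"tx":-2.2,"ty":13,"tz":-6,"rx":0,"ry":0,"rz":0},
  {"jaw":1,"tx":-2.9,"ty":17,"tz":-6,"rx":0,"ry":0,"rz":0},
  {"jaw":1,"tx":-3.5,"ty":20.5,"tz":-6,"rx":0,"ry":0,"rz":0},
])

```text
time_s: 8.52
tool_pos: [0.6011, -0.2343, 0.0981]
tcp_rot: [[0.981, 0.193, -0.0], [0.193, -0.981, -0.001], [-0.001, 0.001, -1.0]]
contact_force: [0.4, -1.1, -2.7]
finger_gap: 0.35
grasp_force: 59.9
```

send_rows([
  {"jaw":1,"tx":-0.3,"ty":2,"tz":0,"rx":0,"ry":0,"rz":0},
  {"jaw":1,"tx":-0.6,"ty":3.2,"tz":0.5,"rx":0,"ry":0,"rz":0},
  {"jaw":1,"tx":-0.6,"ty":3.5,"tz":1.5,"rx":0,"ry":0,"rz":0},
  {"jaw":1,"tx":-0.6,"ty":3.5,"tz":2.5,"rx":0,"ry":0,"rz":0},
  {"jaw":1,"tx":-0.6,"ty":3.5,"tz":2.5,"rx":0,"ry":0,"rz":0},
  {"jaw":1,"tx":-0.6,"ty":3.5,"tz":2.5,"rx":0,"ry":0,"rz":0},
])

```text
time_s: 9.02
tool_pos: [0.6025, -0.2626, 0.0713]
tcp_rot: [[0.98, 0.198, -0.003], [0.198, -0.98, 0.003], [-0.002, -0.004, -1.0]]
contact_force: [0.1, -0.4, -2.0]
finger_gap: 0.353
grasp_force: 59.9
```

```bash
python3 - <<'E'
from h import *
print(monitor.sense()["tool_pos"])
to(604.4,-266,39.5,11.2)
E
```

```text
[ 0.6025 -0.2626  0.0713]
to (604.4, -266, 39.5, 11.2) t [0.13 0.38 3.17] r [-0.004  0.002  0.004]
```

send_rows([
  {"jaw":1,"tx":0.1,"ty":0.25,"tz":1,"rx":0,"ry":0,"rz":0},
  {"jaw":1,"tx":0.1,"ty":0.25,"tz":1.8,"rx":0,"ry":0,"rz":0},
  {"jaw":1,"tx":0.1,"ty":0.25,"tz":2.5,"rx":0,"ry":0,"rz":0},
  {"jaw":1,"tx":0.1,"ty":0.25,"tz":2.8,"rx":0,"ry":0,"rz":0},
  {"jaw":1,"tx":0.1,"ty":0.25,"tz":3.0,"rx":0,"ry":0,"rz":0},
  {"jaw":1,"tx":0.1,"ty":0.25,"tz":3.1,"rx":0,"ry":0,"rz":0},
  {"jaw":1,"tx":0.1,"ty":0.25,"tz":3.2,"rx":0,"ry":0,"rz":0},
  {"jaw":1,"tx":0.1,"ty":0.25,"tz":3.2,"rx":0,"ry":0,"rz":0},
])

```text
time_s: 9.68
tool_pos: [0.6045, -0.2688, 0.041]
tcp_rot: [[0.981, 0.194, 0.0], [0.194, -0.981, -0.0], [0.0, 0.0, -1.0]]
contact_force: [0.1, 0.7, -2.0]
finger_gap: 0.353
grasp_force: 59.9
```

send_rows([
  {"jaw":1,"tx":0,"ty":-0.25,"tz":0,"rx":0,"ry":0,"rz":0},
  {"jaw":1,"tx":0,"ty":-0.25,"tz":0.1,"rx":0,"ry":0,"rz":0},
  {"jaw":1,"tx":0,"ty":-0.25,"tz":0.2,"rx":0,"ry":0,"rz":0},
  {"jaw":1,"tx":0,"ty":-0.25,"tz":0.3,"rx":0,"ry":0,"rz":0},
  {"jaw":1,"tx":0,"ty":-0.25,"tz":0.3,"rx":0,"ry":0,"rz":0},
  {"jaw":1,"tx":0,"ty":-0.25,"tz":0.3,"rx":0,"ry":0,"rz":0},
])

```text
time_s: 10.18
tool_pos: [0.6041, -0.2659, 0.0395]
tcp_rot: [[0.981, 0.195, 0.001], [0.195, -0.981, 0.0], [0.001, -0.0, -1.0]]
contact_force: [-3.1, 2.5, 8.3]
finger_gap: 0.355
grasp_force: 61.2
```

Contact at the expected height, so I'll release and rise.

send_rows([
  {"jaw":7,"tx":0,"ty":0,"tz":0,"rx":0,"ry":0,"rz":0},
  {"jaw":7,"tx":0,"ty":0,"tz":0,"rx":0,"ry":0,"rz":0},
  {"jaw":7,"tx":0,"ty":0,"tz":0,"rx":0,"ry":0,"rz":0},
  {"jaw":7,"tx":0,"ty":0,"tz":0,"rx":0,"ry":0,"rz":0},
  {"jaw":7,"tx":0,"ty":0,"tz":-3,"rx":0,"ry":0,"rz":0},
  {"jaw":7,"tx":0,"ty":0,"tz":-7,"rx":0,"ry":0,"rz":0},
  {"jaw":7,"tx":0,"ty":0,"tz":-11,"rx":0,"ry":0,"rz":0},
  {"jaw":7,"tx":0,"ty":0,"tz":-11,"rx":0,"ry":0,"rz":0},
])

```text
time_s: 10.85
tool_pos: [0.609, -0.2685, 0.1561]
tcp_rot: [[0.981, 0.194, 0.014], [0.194, -0.981, -0.006], [0.012, 0.008, -1.0]]
contact_force: [1.3, -0.5, 0.6]
finger_gap: 0.822
grasp_force: 0.0
```

```bash
python3 - <<'E'
from h import *
to(563,225.5,150,-9.5)
E
```

```text
to (563, 225.5, 150, -9.5) t [  5.08 -49.36   0.28] r [ 0.006 -0.014  0.361]
```

send_rows([
  {"jaw":8,"tx":0.4,"ty":-3,"tz":0,"rx":0,"ry":0,"rz":0.02},
  {"jaw":8,"tx":0.8,"ty":-7,"tz":0,"rx":0,"ry":0,"rz":0.05},
  {"jaw":8,"tx":1.2,"ty":-11,"tz":0,"rx":0,"ry":0,"rz":0.08},
  {"jaw":8,"tx":1.6,"ty":-15,"tz":0,"rx":0,"ry":0,"rz":0.11},
  {"jaw":8,"tx":2,"ty":-19,"tz":0,"rx":0,"ry":0,"rz":0.14},
  {"jaw":8,"tx":2.4,"ty":-23,"tz":0,"rx":0,"ry":0,"rz":0.17},
  {"jaw":8,"tx":2.8,"ty":-27,"tz":0,"rx":0,"ry":0,"rz":0.2},
  {"jaw":8,"tx":3.2,"ty":-31,"tz":0,"rx":0,"ry":0,"rz":0.24},
])

```text
time_s: 11.52
tool_pos: [0.5747, 0.0458, 0.1478]
tcp_rot: [[0.999, -0.046, 0.001], [-0.046, -0.999, 0.0], [0.001, -0.0, -1.0]]
contact_force: [0.1, -0.6, 1.0]
finger_gap: 0.935
grasp_force: 0.0
```

```bash
python3 - <<'E'
from h import *
to(563,225.5,145,-9.5)
E
```

```text
to (563, 225.5, 145, -9.5) t [ -1.99 -17.89   0.28] r [-0.    -0.001  0.12 ]
```

send_rows([
  {"jaw":7,"tx":-0.4,"ty":-4,"tz":0,"rx":0,"ry":0,"rz":0.03},
  {"jaw":7,"tx":-0.8,"ty":-8,"tz":0,"rx":0,"ry":0,"rz":0.06},
  {"jaw":7,"tx":-1.3,"ty":-12,"tz":0,"rx":0,"ry":0,"rz":0.09},
  {"jaw":7,"tx":-1.7,"ty":-15.5,"tz":0,"rx":0,"ry":0,"rz":0.12},
  {"jaw":7,"tx":-2,"ty":-17.4,"tz":0,"rx":0,"ry":0,"rz":0.12},
  {"jaw":7,"tx":-2,"ty":-17.8,"tz":0.2,"rx":0,"ry":0,"rz":0.12},
  {"jaw":7,"tx":-2,"ty":-17.8,"tz":0.2,"rx":0,"ry":0,"rz":0.12},
  {"jaw":7,"tx":-2,"ty":-17.8,"tz":0.2,"rx":0,"ry":0,"rz":0.12},
])

```text
time_s: 12.18
tool_pos: [0.563, 0.2211, 0.1455]
tcp_rot: [[0.986, -0.164, -0.0], [-0.164, -0.986, -0.002], [0.0, 0.002, -1.0]]
contact_force: [0.0, -0.6, -0.2]
finger_gap: 0.82
grasp_force: 0.0
```

```bash
python3 - <<'E'
from h import *
s=monitor.sense(); w=imaging.get_image("wrist"); cv2.imwrite("pics/w3.png",w); print(s["tool_pos"])
to(563,225.5,44,-9.5)
E
```

```text
[0.563  0.2211 0.1455]
to (563, 225.5, 44, -9.5) t [-0.12 -0.53 10.17] r [ 0.002 -0.    -0.001]
```

View pics/w3.png

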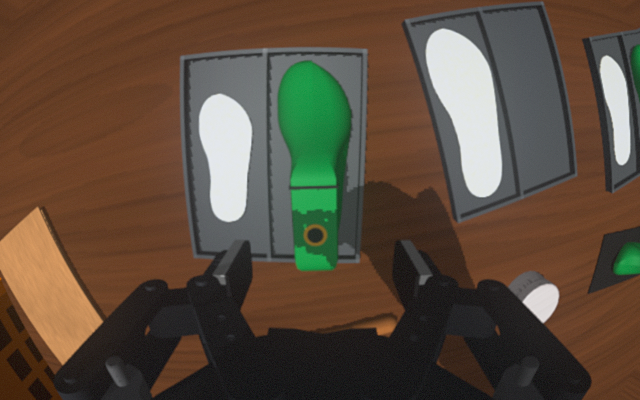

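```bash
python3 - <<'E'
from h import *
s=monitor.sense()
P=[plane("wrist",p,.078,s)*1000 for p in((313,186),(315.5,235),(315,268))]; print(P); d=P[0]-P[1]; print(np.degrees(np.arctan2(d[1],d[0])),np.hypot(*d[:2]))
g=P[1]+18.5*d/np.hypot(*d[:2]); print(g,P[1]+39.5*d/np.hypot(*d[:2])); to(g[0],g[1],44,-8.5)
E
```

```text
[array([581.9498, 222.3382,  78.    ]), array([545.2944, 226.9234,  78.    ]), array([518.1539, 232.0677,  78.    ])]
-7.130044229771075 36.94110377813746
[563.6513 224.6271  78.    ] [584.4889 222.0206  78.    ]
to (np.float64(563.651290723996), np.float64(224.62713231856134), 44, -8.5) t [-0.04 -0.46 10.17] r [ 0.002 -0.    -0.018]
```

The gripper is centred over the large last, with its fold line at (313,186) and ring at (316,235). The wrist measurement agrees with the top view to about 1 mm. Descending and gripping.

send_rows([
  {"jaw":7,"tx":0,"ty":-0.4,"tz":3,"rx":0,"ry":0,"rz":-0.018},
  {"jaw":7,"tx":0,"ty":-0.4,"tz":6,"rx":0,"ry":0,"rz":-0.018},
  {"jaw":7,"tx":0,"ty":-0.4,"tz":9,"rx":0,"ry":0,"rz":-0.018},
  {"jaw":7,"tx":0,"ty":-0.4,"tz":10.2,"rx":0,"ry":0,"rz":-0.018},
  {"jaw":7,"tx":0,"ty":-0.4,"tz":10.2,"rx":0,"ry":0,"rz":-0.018},
  {"jaw":7,"tx":0,"ty":-0.4,"tz":10.2,"rx":0,"ry":0,"rz":-0.018},
  {"jaw":4,"tx":0,"ty":-0.4,"tz":10.2,"rx":0,"ry":0,"rz":-0.018},
  {"jaw":1,"tx":0,"ty":-0.4,"tz":10.2,"rx":0,"ry":0,"rz":-0.018},
])

```text
time_s: 12.9
tool_pos: [0.565, 0.2268, 0.0458]
tcp_rot: [[0.989, -0.146, 0.003], [-0.146, -0.989, 0.001], [0.003, -0.002, -1.0]]
contact_force: [0.0, -0.2, 0.3]
finger_gap: 0.548
grasp_force: 0.0
```

send_rows([
  {"jaw":1,"tx":0,"ty":0,"tz":0,"rx":0,"ry":0,"rz":0},
  {"jaw":1,"tx":0,"ty":0,"tz":0,"rx":0,"ry":0,"rz":0},
  {"jaw":1,"tx":0,"ty":0,"tz":0,"rx":0,"ry":0,"rz":0},
  {"jaw":1,"tx":0,"ty":0,"tz":0,"rx":0,"ry":0,"rz":0},
  {"jaw":1,"tx":0,"ty":0,"tz":0,"rx":0,"ry":0,"rz":0},
  {"jaw":1,"tx":0,"ty":0,"tz":0,"rx":0,"ry":0,"rz":0},
  {"jaw":1,"tx":0,"ty":0,"tz":0,"rx":0,"ry":0,"rz":0},
])

```text
time_s: 13.48
tool_pos: [0.5647, 0.2269, 0.0457]
tcp_rot: [[0.989, -0.146, 0.003], [-0.146, -0.989, 0.001], [0.003, -0.001, -1.0]]
contact_force: [-0.7, -1.5, 5.6]
finger_gap: 0.39
grasp_force: 61.3
```

send_rows([
  {"jaw":1,"tx":0,"ty":0,"tz":-2,"rx":0,"ry":0,"rz":0},
  {"jaw":1,"tx":0,"ty":0.3,"tz":-4.5,"rx":0,"ry":0,"rz":0},
  {"jaw":1,"tx":0.5,"ty":2,"tz":-6,"rx":0,"ry":0,"rz":-0.03},
  {"jaw":1,"tx":1.5,"ty":5,"tz":-6,"rx":0,"ry":0,"rz":-0.07},
  {"jaw":1,"tx":2.7,"ty":9,"tz":-6,"rx":0,"ry":0,"rz":-0.12},
  {"jaw":1,"tx":4,"ty":13,"tz":-6,"rx":0,"ry":0,"rz":-0.17},
  {"jaw":1,"tx":5.2,"ty":17,"tz":-6,"rx":0,"ry":0,"rz":-0.22},
  {"jaw":1,"tx":6.3,"ty":20.5,"tz":-6,"rx":0,"ry":0,"rz":-0.26},
])

```text
time_s: 14.15
tool_pos: [0.5953, 0.0116, 0.104]
tcp_rot: [[0.993, 0.115, -0.001], [0.115, -0.993, -0.001], [-0.001, 0.001, -1.0]]
contact_force: [0.4, -1.2, -5.2]
finger_gap: 0.386
grasp_force: 61.0
```

```bash
python3 - <<'E'
from h import *
to(603.1,-23.7,70,8.6)
E
```

```text
to (603.1, -23.7, 70, 8.6) t [0.37 3.59 3.4 ] r [ 0.001  0.001 -0.035]
```

send_rows([
  {"jaw":1,"tx":0.2,"ty":2,"tz":0,"rx":0,"ry":0,"rz":-0.02},
  {"jaw":1,"tx":0.4,"ty":3.2,"tz":0.5,"rx":0,"ry":0,"rz":-0.035},
  {"jaw":1,"tx":0.4,"ty":3.5,"tz":1.5,"rx":0,"ry":0,"rz":-0.035},
  {"jaw":1,"tx":0.4,"ty":3.5,"tz":2.5,"rx":0,"ry":0,"rz":-0.035},
  {"jaw":1,"tx":0.4,"ty":3.5,"tz":3.4,"rx":0,"ry":0,"rz":-0.035},
  {"jaw":1,"tx":0.4,"ty":3.5,"tz":3.4,"rx":0,"ry":0,"rz":-0.035},
  {"jaw":1,"tx":0.4,"ty":3.5,"tz":3.4,"rx":0,"ry":0,"rz":-0.035},
  {"jaw":1,"tx":0.4,"ty":3.5,"tz":3.4,"rx":0,"ry":0,"rz":-0.035},
])

```text
time_s: 14.82
tool_pos: [0.6038, -0.018, 0.0697]
tcp_rot: [[0.989, 0.15, -0.0], [0.15, -0.989, 0.0], [-0.0, -0.001, -1.0]]
contact_force: [1.1, -0.4, -4.1]
finger_gap: 0.384
grasp_force: 60.9
```

```bash
python3 - <<'E'
from h import *
print(monitor.sense()["tool_pos"])
to(603.1,-23.7,45.7,8.6)
E
```

```text
[ 0.6038 -0.018   0.0697]
to (603.1, -23.7, 45.7, 8.6) t [-0.16  0.55  2.4 ] r [-0.001  0.     0.001]
```

send_rows([
  {"jaw":1,"tx":-0.1,"ty":0.3,"tz":0.8,"rx":0,"ry":0,"rz":0},
  {"jaw":1,"tx":-0.1,"ty":0.3,"tz":1.4,"rx":0,"ry":0,"rz":0},
  {"jaw":1,"tx":-0.1,"ty":0.3,"tz":1.8,"rx":0,"ry":0,"rz":0},
  {"jaw":1,"tx":-0.1,"ty":0.3,"tz":2.1,"rx":0,"ry":0,"rz":0},
  {"jaw":1,"tx":-0.1,"ty":0.3,"tz":2.1,"rx":0,"ry":0,"rz":0},
  {"jaw":1,"tx":-0.1,"ty":0.3,"tz":2.1,"rx":0,"ry":0,"rz":0},
])

```text
time_s: 15.32
tool_pos: [0.6033, -0.0227, 0.0486]
tcp_rot: [[0.989, 0.148, -0.0], [0.148, -0.989, 0.0], [-0.0, -0.0, -1.0]]
contact_force: [-0.4, -0.9, -4.1]
finger_gap: 0.386
grasp_force: 61.2
```

send_rows([
  {"jaw":1,"tx":0,"ty":0.1,"tz":0.15,"rx":0,"ry":0,"rz":0},
  {"jaw":1,"tx":0,"ty":0.1,"tz":0.25,"rx":0,"ry":0,"rz":0},
  {"jaw":1,"tx":0,"ty":0.1,"tz":0.35,"rx":0,"ry":0,"rz":0},
  {"jaw":1,"tx":0,"ty":0.1,"tz":0.45,"rx":0,"ry":0,"rz":0},
  {"jaw":1,"tx":0,"ty":0.1,"tz":0.45,"rx":0,"ry":0,"rz":0},
  {"jaw":1,"tx":0,"ty":0.1,"tz":0.45,"rx":0,"ry":0,"rz":0},
])

```text
time_s: 15.82
tool_pos: [0.6036, -0.024, 0.0457]
tcp_rot: [[0.989, 0.148, 0.001], [0.148, -0.989, -0.0], [0.001, 0.0, -1.0]]
contact_force: [-4.1, -0.5, 5.0]
finger_gap: 0.387
grasp_force: 62.4
```

Contact at 45.7 mm, the same height it was gripped at, so I'll release and rise.

send_rows([
  {"jaw":7,"tx":0,"ty":0,"tz":0,"rx":0,"ry":0,"rz":0},
  {"jaw":7,"tx":0,"ty":0,"tz":0,"rx":0,"ry":0,"rz":0},
  {"jaw":7,"tx":0,"ty":0,"tz":0,"rx":0,"ry":0,"rz":0},
  {"jaw":7,"tx":0,"ty":0,"tz":0,"rx":0,"ry":0,"rz":0},
  {"jaw":7,"tx":0,"ty":0,"tz":-3,"rx":0,"ry":0,"rz":0},
  {"jaw":7,"tx":0,"ty":0,"tz":-7,"rx":0,"ry":0,"rz":0},
  {"jaw":7,"tx":0,"ty":0,"tz":-10,"rx":0,"ry":0,"rz":0},
  {"jaw":7,"tx":0,"ty":0,"tz":-10,"rx":0,"ry":0,"rz":0},
])

```text
time_s: 16.48
tool_pos: [0.608, -0.0238, 0.1506]
tcp_rot: [[0.989, 0.148, 0.012], [0.148, -0.989, -0.0], [0.012, 0.002, -1.0]]
contact_force: [0.4, 0.8, -0.0]
finger_gap: 0.82
grasp_force: 0.0
```

```bash
python3 - <<'E'
from h import *
to(368,-283.5,120,84)
E
```

```text
to (368, -283.5, 120, 84) t [-27.62  22.12   2.78] r [ 0.009 -0.009 -1.317]
```

send_rows([
  {"jaw":7,"tx":-2.3,"ty":1.8,"tz":0,"rx":0,"ry":0,"rz":-0.1},
  {"jaw":7,"tx":-5,"ty":4,"tz":0,"rx":0,"ry":0,"rz":-0.22},
  {"jaw":7,"tx":-7.5,"ty":6,"tz":0,"rx":0,"ry":0,"rz":-0.34},
  {"jaw":7,"tx":-10,"ty":8,"tz":0,"rx":0,"ry":0,"rz":-0.46},
  {"jaw":7,"tx":-12.5,"ty":10,"tz":0,"rx":0,"ry":0,"rz":-0.58},
  {"jaw":7,"tx":-15,"ty":12,"tz":0,"rx":0,"ry":0,"rz":-0.7},
  {"jaw":7,"tx":-17.5,"ty":14,"tz":0,"rx":0,"ry":0,"rz":-0.82},
  {"jaw":7,"tx":-20,"ty":16,"tz":0,"rx":0,"ry":0,"rz":-0.94},
])

```text
time_s: 17.15
tool_pos: [0.4284, -0.2124, 0.1442]
tcp_rot: [[0.458, 0.889, 0.0], [0.889, -0.458, 0.0], [0.0, 0.0, -1.0]]
contact_force: [0.2, -1.6, -0.3]
finger_gap: 0.817
grasp_force: 0.0
```

```bash
python3 - <<'E'
from h import *
to(368,-283.5,120,84)
E
```

```text
to (368, -283.5, 120, 84) t [-9.08 -2.11  2.41] r [ 0.    -0.    -0.371]
```

send_rows([
  {"jaw":7,"tx":-3.5,"ty":-0.6,"tz":0.5,"rx":0,"ry":0,"rz":-0.12},
  {"jaw":7,"tx":-7,"ty":-1.3,"tz":1,"rx":0,"ry":0,"rz":-0.24},
  {"jaw":7,"tx":-8.8,"ty":-2,"tz":1.5,"rx":0,"ry":0,"rz":-0.36},
  {"jaw":7,"tx":-8.8,"ty":-2,"tz":2.4,"rx":0,"ry":0,"rz":-0.36},
  {"jaw":7,"tx":-8.8,"ty":-2,"tz":2.4,"rx":0,"ry":0,"rz":-0.36},
  {"jaw":7,"tx":-8.8,"ty":-2,"tz":2.4,"rx":0,"ry":0,"rz":-0.36},
  {"jaw":7,"tx":-8.8,"ty":-2,"tz":2.4,"rx":0,"ry":0,"rz":-0.36},
])

```text
time_s: 17.73
tool_pos: [0.3723, -0.2792, 0.1205]
tcp_rot: [[0.12, 0.993, 0.001], [0.993, -0.12, 0.0], [0.0, 0.001, -1.0]]
contact_force: [-0.1, 0.1, 0.2]
finger_gap: 0.82
grasp_force: 0.0
```

```bash
python3 - <<'E'
from h import *
s=monitor.sense(); w=imaging.get_image("wrist"); cv2.imwrite("pics/w4.png",w); print(s["tool_pos"])
to(368,-283.5,28.5,84)
E
```

```text
[ 0.3723 -0.2792  0.1205]
to (368, -283.5, 28.5, 84) t [-0.48 -0.4   9.22] r [ 0.001 -0.    -0.015]
```

View pics/w4.png

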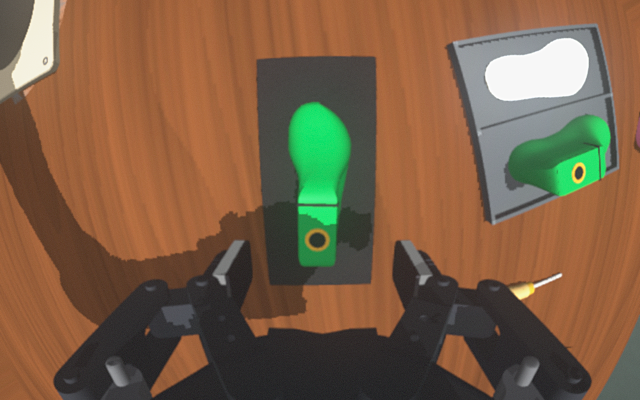

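The small last stands on the mat with its ring at (317,240). The medium last stands beside the medium insole in the right tray. Descending.

send_rows([
  {"jaw":7,"tx":-0.4,"ty":-0.3,"tz":3,"rx":0,"ry":0,"rz":-0.015},
  {"jaw":7,"tx":-0.4,"ty":-0.3,"tz":6,"rx":0,"ry":0,"rz":-0.015},
  {"jaw":7,"tx":-0.4,"ty":-0.3,"tz":8.5,"rx":0,"ry":0,"rz":-0.015},
  {"jaw":7,"tx":-0.4,"ty":-0.3,"tz":9.2,"rx":0,"ry":0,"rz":-0.015},
  {"jaw":7,"tx":-0.4,"ty":-0.3,"tz":9.2,"rx":0,"ry":0,"rz":-0.015},
  {"jaw":7,"tx":-0.4,"ty":-0.3,"tz":9.2,"rx":0,"ry":0,"rz":-0.015},
  {"jaw":4,"tx":-0.4,"ty":-0.3,"tz":9.2,"rx":0,"ry":0,"rz":-0.015},
  {"jaw":1,"tx":-0.4,"ty":-0.3,"tz":9.2,"rx":0,"ry":0,"rz":-0.015},
])

```text
time_s: 18.45
tool_pos: [0.3685, -0.2844, 0.0297]
tcp_rot: [[0.107, 0.994, 0.002], [0.994, -0.107, -0.001], [-0.001, 0.003, -1.0]]
contact_force: [-0.2, -0.2, 0.5]
finger_gap: 0.55
grasp_force: 0.0
```

send_rows([
  {"jaw":1,"tx":0,"ty":0,"tz":0,"rx":0,"ry":0,"rz":0},
  {"jaw":1,"tx":0,"ty":0,"tz":0,"rx":0,"ry":0,"rz":0},
  {"jaw":1,"tx":0,"ty":0,"tz":0,"rx":0,"ry":0,"rz":0},
  {"jaw":1,"tx":0,"ty":0,"tz":0,"rx":0,"ry":0,"rz":0},
  {"jaw":1,"tx":0,"ty":0,"tz":0,"rx":0,"ry":0,"rz":0},
  {"jaw":1,"tx":0,"ty":0,"tz":0,"rx":0,"ry":0,"rz":0},
  {"jaw":1,"tx":0,"ty":0,"tz":0,"rx":0,"ry":0,"rz":0},
])

```text
time_s: 19.03
tool_pos: [0.368, -0.2844, 0.0295]
tcp_rot: [[0.107, 0.994, 0.002], [0.994, -0.107, -0.001], [-0.001, 0.002, -1.0]]
contact_force: [-0.3, 0.6, 6.9]
finger_gap: 0.323
grasp_force: 58.2
```

send_rows([
  {"jaw":1,"tx":0,"ty":0,"tz":-2,"rx":0,"ry":0,"rz":0},
  {"jaw":1,"tx":0,"ty":0,"tz":-5.5,"rx":0,"ry":0,"rz":0},
  {"jaw":1,"tx":0.5,"ty":0.2,"tz":-9,"rx":0,"ry":0,"rz":0.05},
  {"jaw":1,"tx":2,"ty":0.6,"tz":-11.5,"rx":0,"ry":0,"rz":0.15},
  {"jaw":1,"tx":5,"ty":1.5,"tz":-12.5,"rx":0,"ry":0,"rz":0.27},
  {"jaw":1,"tx":8.5,"ty":2.5,"tz":-12.5,"rx":0,"ry":0,"rz":0.39},
  {"jaw":1,"tx":12,"ty":3.6,"tz":-12.5,"rx":0,"ry":0,"rz":0.51},
  {"jaw":1,"tx":15.5,"ty":4.6,"tz":-12.5,"rx":0,"ry":0,"rz":0.63},
])

```text
time_s: 19.7
tool_pos: [0.4301, -0.1337, 0.1541]
tcp_rot: [[0.678, 0.735, 0.001], [0.735, -0.678, -0.0], [0.001, 0.001, -1.0]]
contact_force: [0.8, -0.1, -1.9]
finger_gap: 0.321
grasp_force: 59.3
```

```bash
python3 - <<'E'
from h import *
to(574.5,223.3,155,-10.2)
E
```

```text
to (574.5, 223.3, 155, -10.2) t [ 36.03 -13.58  -0.08] r [ 0.001 -0.001  1.004]
```

send_rows([
  {"jaw":1,"tx":3.5,"ty":-1.3,"tz":0,"rx":0,"ry":0,"rz":0.12},
  {"jaw":1,"tx":7.2,"ty":-2.7,"tz":0,"rx":0,"ry":0,"rz":0.24},
  {"jaw":1,"tx":11,"ty":-4.1,"tz":0,"rx":0,"ry":0,"rz":0.36},
  {"jaw":1,"tx":14.8,"ty":-5.6,"tz":0,"rx":0,"ry":0,"rz":0.48},
  {"jaw":1,"tx":18.6,"ty":-7,"tz":0,"rx":0,"ry":0,"rz":0.6},
  {"jaw":1,"tx":22.4,"ty":-8.4,"tz":0,"rx":0,"ry":0,"rz":0.72},
  {"jaw":1,"tx":26,"ty":-9.8,"tz":0,"rx":0,"ry":0,"rz":0.84},
  {"jaw":1,"tx":29,"ty":-10.9,"tz":0,"rx":0,"ry":0,"rz":0.96},
])

```text
time_s: 20.37
tool_pos: [0.5441, 0.1571, 0.1536]
tcp_rot: [[0.992, -0.129, 0.0], [-0.129, -0.992, 0.002], [0.0, -0.002, -1.0]]
contact_force: [0.8, -0.2, -2.3]
finger_gap: 0.319
grasp_force: 59.3
```

```bash
python3 - <<'E'
from h import *
to(574.5,223.3,70,-10.2)
E
```

```text
to (574.5, 223.3, 70, -10.2) t [ 2.16 -6.94  8.37] r [-0.002 -0.     0.048]
```

send_rows([
  {"jaw":1,"tx":1,"ty":-3,"tz":0,"rx":0,"ry":0,"rz":0.03},
  {"jaw":1,"tx":1.7,"ty":-5.5,"tz":1,"rx":0,"ry":0,"rz":0.048},
  {"jaw":1,"tx":2.1,"ty":-6.7,"tz":3,"rx":0,"ry":0,"rz":0.048},
  {"jaw":1,"tx":2.1,"ty":-6.7,"tz":5.5,"rx":0,"ry":0,"rz":0.048},
  {"jaw":1,"tx":2.1,"ty":-6.7,"tz":7.5,"rx":0,"ry":0,"rz":0.048},
  {"jaw":1,"tx":2.1,"ty":-6.7,"tz":8.4,"rx":0,"ry":0,"rz":0.048},
  {"jaw":1,"tx":2.1,"ty":-6.7,"tz":8.4,"rx":0,"ry":0,"rz":0.048},
  {"jaw":1,"tx":2.1,"ty":-6.7,"tz":8.4,"rx":0,"ry":0,"rz":0.048},
])

```text
time_s: 21.03
tool_pos: [0.5732, 0.2167, 0.0696]
tcp_rot: [[0.985, -0.174, -0.0], [-0.174, -0.985, -0.0], [-0.0, 0.0, -1.0]]
contact_force: [0.7, 0.3, -1.6]
finger_gap: 0.319
grasp_force: 59.4
```

```bash
python3 - <<'E'
from h import *
print(monitor.sense()["tool_pos"])
to(574.5,223.3,29.5,-10.2)
E
```

```text
[0.5732 0.2167 0.0696]
to (574.5, 223.3, 29.5, -10.2) t [ 0.02 -0.67  4.01] r [0.    0.    0.003]
```

send_rows([
  {"jaw":1,"tx":0,"ty":-0.4,"tz":1.2,"rx":0,"ry":0,"rz":0},
  {"jaw":1,"tx":0,"ty":-0.4,"tz":2.2,"rx":0,"ry":0,"rz":0},
  {"jaw":1,"tx":0,"ty":-0.4,"tz":3.1,"rx":0,"ry":0,"rz":0},
  {"jaw":1,"tx":0,"ty":-0.4,"tz":3.6,"rx":0,"ry":0,"rz":0},
  {"jaw":1,"tx":0,"ty":-0.4,"tz":3.7,"rx":0,"ry":0,"rz":0},
  {"jaw":1,"tx":0,"ty":-0.4,"tz":3.7,"rx":0,"ry":0,"rz":0},
  {"jaw":1,"tx":0,"ty":-0.4,"tz":3.7,"rx":0,"ry":0,"rz":0},
])

```text
time_s: 21.62
tool_pos: [0.5741, 0.221, 0.0325]
tcp_rot: [[0.985, -0.173, 0.0], [-0.173, -0.985, 0.0], [0.0, -0.0, -1.0]]
contact_force: [0.5, 0.3, -2.3]
finger_gap: 0.319
grasp_force: 59.4
```

send_rows([
  {"jaw":1,"tx":0,"ty":-0.15,"tz":0.15,"rx":0,"ry":0,"rz":0},
  {"jaw":1,"tx":0,"ty":-0.15,"tz":0.25,"rx":0,"ry":0,"rz":0},
  {"jaw":1,"tx":0,"ty":-0.15,"tz":0.35,"rx":0,"ry":0,"rz":0},
  {"jaw":1,"tx":0,"ty":-0.15,"tz":0.45,"rx":0,"ry":0,"rz":0},
  {"jaw":1,"tx":0,"ty":-0.15,"tz":0.45,"rx":0,"ry":0,"rz":0},
  {"jaw":1,"tx":0,"ty":-0.15,"tz":0.45,"rx":0,"ry":0,"rz":0},
])

```text
time_s: 22.12
tool_pos: [0.5745, 0.2229, 0.0295]
tcp_rot: [[0.985, -0.173, 0.001], [-0.173, -0.985, 0.001], [0.001, -0.001, -1.0]]
contact_force: [-3.2, 0.0, 8.7]
finger_gap: 0.319
grasp_force: 60.6
```

send_rows([
  {"jaw":7,"tx":0,"ty":0,"tz":0,"rx":0,"ry":0,"rz":0},
  {"jaw":7,"tx":0,"ty":0,"tz":0,"rx":0,"ry":0,"rz":0},
  {"jaw":7,"tx":0,"ty":0,"tz":0,"rx":0,"ry":0,"rz":0},
  {"jaw":7,"tx":0,"ty":0,"tz":0,"rx":0,"ry":0,"rz":0},
  {"jaw":7,"tx":0,"ty":0,"tz":-3,"rx":0,"ry":0,"rz":0},
  {"jaw":7,"tx":0,"ty":0,"tz":-7,"rx":0,"ry":0,"rz":0},
  {"jaw":7,"tx":0,"ty":0,"tz":-11,"rx":0,"ry":0,"rz":0},
  {"jaw":7,"tx":-1,"ty":0,"tz":-15,"rx":0,"ry":0,"rz":0},
])

```text
time_s: 22.78
tool_pos: [0.5657, 0.2233, 0.1792]
tcp_rot: [[0.985, -0.175, 0.002], [-0.175, -0.985, -0.001], [0.002, 0.0, -1.0]]
contact_force: [0.8, 1.0, 0.4]
finger_gap: 0.823
grasp_force: 0.0
```

send_rows([
  {"jaw":7,"tx":-3,"ty":-1,"tz":0,"rx":0,"ry":0,"rz":0},
  {"jaw":7,"tx":-6,"ty":-3,"tz":0,"rx":0,"ry":0,"rz":0},
  {"jaw":7,"tx":-9,"ty":-5,"tz":0,"rx":0,"ry":0,"rz":0},
  {"jaw":7,"tx":-12,"ty":-7,"tz":0,"rx":0,"ry":0,"rz":0},
  {"jaw":7,"tx":-14,"ty":-9,"tz":0,"rx":0,"ry":0,"rz":0},
  {"jaw":7,"tx":-14,"ty":-12,"tz":0,"rx":0,"ry":0,"rz":0},
  {"jaw":7,"tx":-14,"ty":-12,"tz":0,"rx":0,"ry":0,"rz":0},
  {"jaw":7,"tx":-14,"ty":-12,"tz":0,"rx":0,"ry":0,"rz":0},
])

```text
time_s: 23.45
tool_pos: [0.4467, 0.3688, 0.1777]
tcp_rot: [[0.985, -0.17, 0.0], [-0.17, -0.985, 0.001], [0.0, -0.001, -1.0]]
contact_force: [-0.1, -0.7, -0.0]
finger_gap: 0.822
grasp_force: 0.0
```

```bash
python3 - <<'E'
from h import *
im=imaging.get_image("top"); cv2.imwrite("pics/t9.png",im[100:300,140:480])
cv2.imwrite("pics/t9c.png",cv2.resize(im[100:300,140:480],None,fx=2.3,fy=2.3))
H,S,V=cv2.split(cv2.cvtColor(im,cv2.COLOR_BGR2HSV))
g=(H>45)&(H<80)&(S>120); g[:120]=0; g[225:]=0; g[:,:175]=0; g[:,440:]=0
T={"S":(588.1,220.9,-10.2,58,39.5-11.5),"L":(622.9,-20.7,8.6,74,39.5),"M":(620.1,-262.9,11.2,66,33.5)}
for c,k in zip(sorted(cont(g,200),key=lambda c:c[:,0,0].mean()),"SLM"):
    f=np.zeros_like(H); cv2.drawContours(f,[c],-1,1,-1); ys,xs=np.nonzero((f>0)&~g)
    x,y,a,h,q=T[k]; P=plane("top",(xs.mean(),ys.mean()),(h+4)/1000)*1000
    a=np.radians(a); R=np.array([[np.cos(a),np.sin(a)],[-np.sin(a),np.cos(a)]])
    print(k,len(xs),"ring in tray",R@(P[:2]-[x,y]),"expect",(-q,0),"sole rect",np.array(rect("top",c,.004)).round(1))
print(monitor.sense()["tool_pos"])
E
```

```text
S 0 ring in tray [nan nan] expect (-28.0, 0) sole rect [596.4 220.6 121.7  52.8 -16.3]
L 36 ring in tray [-39.6324  -1.5133] expect (-39.5, 0) sole rect [634.  -25.4 174.8  62.9  14.5]
M 36 ring in tray [-34.2567  -1.1409] expect (-33.5, 0) sole rect [ 628.6 -262.5  148.4   56.8    8.8]
[0.4472 0.3668 0.1776]<stdin>:9: RuntimeWarning: Mean of empty slice.
  ret = ret.dtype.type(ret / rcount)
```

View pics/t9c.png

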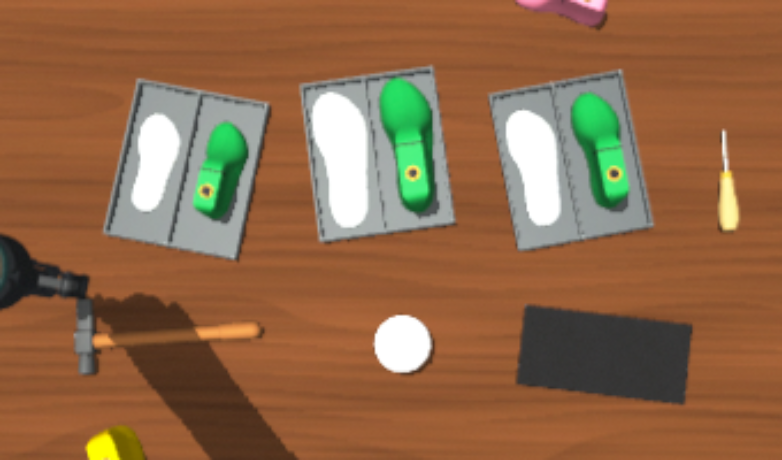

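The picture shows all three lasts upright beside their own insoles: small at (215,170), large at (410,145), medium at (603,150). The hammer, tin and awl haven't moved, and the mat is empty. The large and medium rings are within 2 mm of their targets. I'll check the small last's ring at (206,190) and then hand in.

```bash
python3 - <<'E'
from h import *
P=plane("top",(140+206/2.3,100+190/2.3),.062)*1000; a=np.radians(-10.2)
v=np.array([[np.cos(a),np.sin(a)],[-np.sin(a),np.cos(a)]])@(P[:2]-[588.1,220.9])+[28,0]; print("small origin in tray",v)
if abs(v[0])<10 and abs(v[1])<8: print(order.hand_in())
E
```

```text
small origin in tray [ 1.0815 -2.4594]
the job is handed in; nothing more can be done
None
```

The job is handed in: each of the three lasts stands upright beside its own-size insole, within about 3 mm of its bay centre by the camera; the hammer, tin and awl were not touched, and it took about 24 s. The judge returned no verdict.

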